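# Close the leaves of a contact printing frame with a sprung burnisher

### The arm

A 6-joint arm with a two-finger parallel gripper is mounted at the origin on a cart in front of the work surface, level with it; the furniture and walls round the work are solid. World frame = base frame: x ahead of the robot, y to its left, z up, the work surface at z = 0. Lengths are in m, angles in rad, forces in N, time in s.
With the tool pointing down it reaches from about 0.3 to 0.875 m from the base axis. Payload 6.4 kg.
Tool frame: the origin (TCP) lies midway between the tips of the shut fingers; the grasp point (between the pads) lies 19 mm behind it (env.pinch_z is the distance from the TCP to the grasp point, in m); z points along the fingers, y is the line along which they close (so a half turn about z gives the same grasp; the last joint's range is limited). The gripper opens to 88 mm and grips with 3 to 60 N. Pads are 18 mm wide; open, the fingers measure 123 mm over their backs; the gripper's body (75 mm by 187 mm) begins 45 mm behind the grasp point.
Start: joints at [-1.514, 0.181, 1.607, -0, 1.354, -0.206], TCP at [0.149, -0.555, 0.239] pointing down, gripper open.
Joint ranges: [-2.99, 2.99], [-0.89, 2.07], [0.3, 2.58], [-1.14, 4.28], [0, 2.63], [-3.12, 3.12]. Speed limits (rad/s): [2.57, 2.57, 3.01, 3.14, 3.14, 3.14].

### API

Orientations are given as [roll, pitch, yaw] about the fixed x, y, z axes, in that order (R = Rz(yaw) Ry(pitch) Rx(roll)).
In Python, from cell import state, imaging, env gives the robot as it stands. The module is installed in compiled form; this text tells all that it offers.
- The arm moves only by the shell command python3 -m pendant 'ROWS' [OPENING]. ROWS is JSON, a list of rows, each an object of numbers: "dx", "dy", "dz": the shift along the tool's x, y, z in cm; "ax", "ay", "az": the turn, a rotation vector about the tool's x, y, z in degrees. A call has exactly 10 rows; each row is the pose to reach, as a shift and turn from the pose commanded when the call began, along the tool's axes at that moment; what a row does not reach only later rows make up. A row lasts 1/10 s, in which the tool goes at most 50 mm and 8.59 degrees, less where a joint would pass 70% of its speed; a pose out of reach is approached as far as the arm can. A call with a gripper value outside its range is refused whole. OPENING is the gripper command: -1 is fully open, 1 is shut, values between are in proportion, set as the call begins (- or left out, the last holds). The fingers move at their own pace and stop on an object; the grip force is fixed at half the most. Time passes only in rows, so rows that repeat a pose let the fingers close, or fill a call up. It gives the time, the measured TCP pose, the force, the opening and the grip force at its end, in the units of the state.
- state(): the state, without advancing time (a new reading comes with each control period).
- imaging.snapshot(name): name is "scene" or "top" or "wrist"; returns the picture (400x640x3 uint8, blue, green, red); there is no depth.
- imaging.camera_model(name): a dict with "fx", "fy", "cx", "cy" (pixels), "world_from_camera" (4x4, takes a point from camera to world coordinates). Camera axes: x right, y down, z forward; pixel columns grow to the right and rows downward; lengths in m; the calibration is good to about 2 mm. A picture is of the moment at which its call begins: read the wrist's pose just before it. camera_model takes no time and is no camera call; for the wrist camera it gives the pose at the moment of the call.
- env.job_done(): hands the job in; it is judged then, once.
The state is a dict: "t": time; "joints": joint angles; "joint_vel": joint speeds; "joint_torque": joint torques, N m; "tool_pos": TCP position; "orientation": TCP orientation; "ft_force": force on the tool from outside, world axes, zero at the start; "ft_torque": the same for the moment, N m; "opening": finger opening in m; "grip_force": force on a finger pad.
Only numpy, scipy, OpenCV 4.12 (cv2) and the standard library are available. Lean on these libraries where they do the work, as an engineer would, in place of code of your own. Each camera call takes 0.05 s, during which the arm holds its last target. There are 200 camera calls.

### The job

Lock the glass into the contact printing frame: take the red-handled burnisher out of its fork rest, set its nib on the seam beside the red dot and draw it slowly along the seam in one unbroken stroke, round the corner to the far end, so that it folds all five brass leaves flat. Use only the burnisher on the frame, do not press on the glass, and leave the other things on the bench alone. Then hang the burnisher back in its rest, upright and sitting on its collar.

Things in the scene. Friction and masses are not known exactly. Their poses are not given: they have to be found in the camera images.
- print_frame: grey contact printing frame fixed on the bench, 184 (x) x 194 (y) x 32 mm high; origin at the centre of its underside, z up. A seam slot 18 mm wide, open above, walls' tops at z=32 mm, runs straight along its -x side, turns a square corner and runs along its +y side. Centre line (mm): start (-65,-69), corner (-65,70), end (37,70); the slot ends about 10 mm beyond each
- seam_start (a point): start of the seam, on the top (26 mm above the bench) of the first fixed steel pad in the slot, beside the red dot on the rim; axes of the frame
- seam_corner (a point): corner of the seam, on the top (26 mm) of the corner pad. Between the pads lie five brass leaves, 38 mm long, 13 wide, 2.6 thick, free ends standing 7 to 10 mm proud; a tip run on the level from start to end meets each leaf at its hinge and folds it down as it passes. Run the other way it catches under the free ends
- seam_end (a point): end of the seam, on the top (26 mm) of the last steel pad. A folded leaf stops flat, its top level with the pads, and stays there; this takes 0.5 N at its free end, more near its hinge
- leaf_1 (a joint): angle of brass leaf 1, counted from the start: 0 = flat, 0.20 to 0.27 rad at the start (limit 0.30); hinge at (-65,-60) mm in the frame's axes, the leaf reaches +y from it; friction hinge, no spring
- leaf_2 (a joint): angle of brass leaf 2, counted from the start: 0 = flat, 0.20 to 0.27 rad at the start (limit 0.30); hinge at (-65,-20) mm in the frame's axes, the leaf reaches +y from it; friction hinge, no spring
- leaf_3 (a joint): angle of brass leaf 3, counted from the start: 0 = flat, 0.20 to 0.27 rad at the start (limit 0.30); hinge at (-65,20) mm in the frame's axes, the leaf reaches +y from it; friction hinge, no spring
- leaf_4 (a joint): angle of brass leaf 4, counted from the start: 0 = flat, 0.20 to 0.27 rad at the start (limit 0.30); hinge at (-54,70) mm in the frame's axes, the leaf reaches +x from it; friction hinge, no spring
- leaf_5 (a joint): angle of brass leaf 5, counted from the start: 0 = flat, 0.20 to 0.27 rad at the start (limit 0.30); hinge at (-14,70) mm in the frame's axes, the leaf reaches +x from it; friction hinge, no spring
- pane: glass pane over a white board inside the frame, 123x133 mm, its top 29 mm above the bench; fixed; origin the same as the frame's. Not to be pressed
- burnisher: sprung burnisher, 131 mm long, 0.11 to 0.22 kg: red square handle 20x20 mm, 6 to 66 mm above the origin, sides along the tool's x and y; under it a steel collar 40 mm in diameter, 6 mm thick; below that a 10 mm shank ending 42 mm under the collar and a round-ended brass nib 8 mm thick. Origin: centre of the collar's underside; z up along the handle. It hangs in the rest by the collar
- nib_tip (a point): lowest point of the nib, 65 mm below the burnisher's origin when free; the nib slides up into the shank by up to 8 mm against a spring (1.5 N at first, 3.5 N at the end of its travel); pressing it in by 3 to 5 mm is right for the work; while it presses on a leaf keep the tool below 0.1 m/s
- tool_rest: fork rest fixed on the bench: base 100x90x8 mm, a post at the back and at the top a fork plate 8 mm thick, 75x62 mm, top 80 mm above the bench, with a slot 22 mm wide, open to the front (-x) and upward and ending 14 mm behind the seat. Nothing stands above the plate; origin under the seat, on the bench
- rest_seat (a point): centre of the seat on top of the fork plate, where the burnisher's origin belongs; axes of the rest
- notebook: burgundy exposure notebook, 152x110x13 mm; bystander, origin at the centre of its underside
- tape_roll: roll of masking tape lying flat, 92 mm wide, 24 mm high; bystander, origin at the centre of its underside
- dev_tank: black film developing tank with red cap, 70 mm wide, 116 mm high; bystander, origin at the centre of its underside
- reel: film reel, 66 mm wide, 40 mm high; bystander, origin at the centre of its underside
- blower: black rubber-bulb dust blower, 50x98x50 mm; bystander, origin at the centre of its underside
Things that resemble listed ones, but are neither listed nor needed, are in the scene too. Of the things like the burnisher, leave any that is purple; of the rest the larger one is meant.

How it is judged:
By the outcome, as a careful person would: the job done as asked, in the order asked, and still so for the second after the job is handed in, with the robot touching nothing.
It also fails if it takes over 67 s, if anything falls off the work surface, if the arm or the gripper's body presses on something with over 40 N, if the wrist force passes 120 N, or if a joint passes its speed limit or range.

## Working session

There is one attempt and no reset: what is moved stays moved. The work goes in short steps, Python scripts to look and compute and a shell command to move; the robot and the scene stay as the last step left them, time stands still between calls to the robot, and variables do not carry over. Pictures are saved under pics/ and viewed, at most 10 in all, crops included, and the job is handed in when it is done.

```bash
mkdir -p pics
cat > h.py <<'E'
import numpy as np, cv2
from cell import state, imaging, env
from scipy.spatial.transform import Rotation as R
def ray(cam,u,v):
    c=imaging.camera_model(cam) if isinstance(cam,str) else cam
    T=np.array(c["world_from_camera"]); d=T[:3,:3]@np.array([(u-c["cx"])/c["fx"],(v-c["cy"])/c["fy"],1])
    return T[:3,3],d/np.linalg.norm(d)
def onz(cam,u,v,z):
    o,d=ray(cam,u,v); return o+d*(z-o[2])/d[2]
def proj(cam,p):
    c=imaging.camera_model(cam) if isinstance(cam,str) else cam
    T=np.linalg.inv(np.array(c["world_from_camera"])); q=T[:3,:3]@np.asarray(p)+T[:3,3]
    return np.array([c["fx"]*q[0]/q[2]+c["cx"],c["fy"]*q[1]/q[2]+c["cy"]])
def tri(r1,r2):
    (o1,d1),(o2,d2)=r1,r2
    A=np.stack([d1,-d2],1); s=np.linalg.lstsq(A,o2-o1,rcond=None)[0]
    a,b=o1+s[0]*d1,o2+s[1]*d2; return (a+b)/2,np.linalg.norm(a-b)
E
python3 - <<'E'
from h import *
s=state(); print({k:np.round(v,3) for k,v in s.items()}, env.pinch_z)
for n in("top","scene"):
    im=imaging.snapshot(n); cv2.imwrite(f"pics/{n}0.png",im)
    print(n,np.round(imaging.camera_model(n)["world_from_camera"],3),imaging.camera_model(n)["fx"])
E
```

```text
{'t': np.float64(0.0), 'joints': array([-1.514,  0.182,  1.608,  0.   ,  1.354, -0.206]), 'joint_vel': array([-0.001, -0.002,  0.   ,  0.001,  0.002, -0.   ]), 'joint_torque': array([ 1.0000e-03, -4.3387e+01, -3.4185e+01,  7.0000e-02,  3.9000e-02,
       -0.0000e+00]), 'tool_pos': array([ 0.149, -0.555,  0.238]), 'orientation': array([-3.14 , -0.   ,  0.263]), 'ft_force': array([-0.414, -0.723,  0.847]), 'ft_torque': array([ 0.032, -0.089,  0.014]), 'grip_force': np.float64(0.0), 'opening': np.float64(0.088)} 0.0187
top [[ 0.012 -0.998  0.056  0.509]
 [-1.    -0.011  0.018  0.014]
 [-0.017 -0.056 -0.998  1.439]
 [ 0.     0.     0.     1.   ]] 485.00888542659317
scene [[ 0.533 -0.368  0.762 -0.7  ]
 [-0.846 -0.217  0.487 -0.809]
 [-0.013 -0.904 -0.427  0.803]
 [ 0.     0.     0.     1.   ]] 513.624944882427
```

View pics/top0.png

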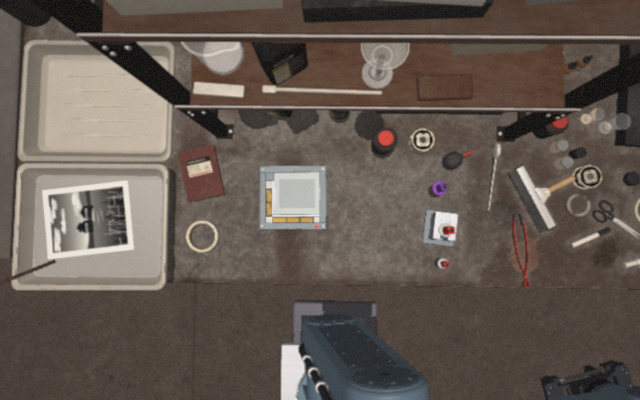

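View pics/scene0.png

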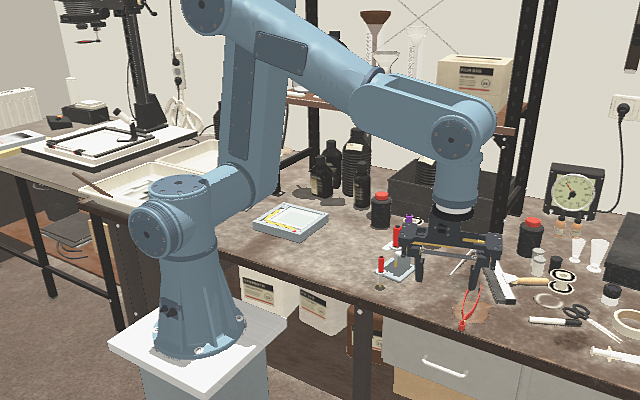

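The top view shows the frame at about (293,197) with the red dot at (317,226), so the seam runs along its lower (‑x) edge and then up its left (+y) edge. The rest with the red burnisher is at (441,228). There is a purple decoy at (440,187) and a small red one at (443,264).

Run:
```python
from h import *
im=cv2.imread("pics/top0.png"); s=cv2.imread("pics/scene0.png")
print("burn",onz("top",448,230,.14),"rest",onz("top",441,228,.08),"frame",onz("top",293,197,.03),"dot",onz("top",317,226,.03))
for u,v in((428,210),(460,212),(424,242),(457,245)): print(onz("top",u,v,.01))
cv2.imwrite("pics/c1.png",np.hstack([cv2.resize(im[140:290,240:480],None,fx=2.5,fy=2.5)[:375],cv2.resize(s[205:305,350:430],(200,375))])) 
w=imaging.camera_model("wrist");st=state();T=np.array(w["world_from_camera"])
Rt=R.from_euler("xyz",st["orientation"]).as_matrix()
print("cam in tool",np.round(Rt.T@(T[:3,3]-st["tool_pos"]),3),np.round(Rt.T@T[:3,:3],2),w["fx"])
```

```text
burn [ 0.49315468 -0.29238436  0.14      ] rest [ 0.49775489 -0.28710744  0.08      ] frame [0.58218781 0.13119762 0.03      ] dot [0.49872255 0.06014745 0.03      ]
[ 0.54946854 -0.26463369  0.01      ]
[ 0.54469787 -0.35813696  0.01      ]
[ 0.45570064 -0.25299912  0.01      ]
[ 0.44820102 -0.34908953  0.01      ]
cam in tool [ 0.077  0.    -0.145] [[-0.   -0.95 -0.3 ]
 [ 1.   -0.   -0.  ]
 [ 0.   -0.3   0.95]] 309.0513928863669
```

View pics/c1.png

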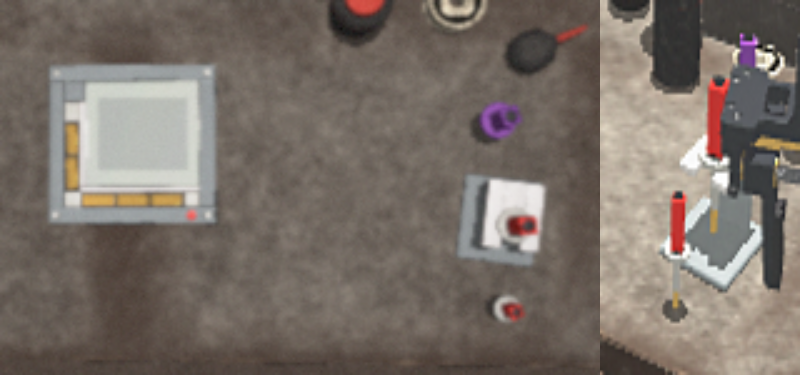

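```bash
python3 -m pendant '[{"dx":4,"dy":-2,"dz":-2,"az":2},{"dx":9,"dy":-4.5,"dz":-4,"az":5},{"dx":14,"dy":-7,"dz":-5,"az":10},{"dx":18.5,"dy":-9,"dz":-5,"az":15},{"dx":23,"dy":-11.5,"dz":-5,"az":15},{"dx":27.5,"dy":-13.5,"dz":-5,"az":15},{"dx":32,"dy":-16,"dz":-5,"az":15},{"dx":36,"dy":-17.8,"dz":-5,"az":15},{"dx":36,"dy":-17.8,"dz":-5,"az":15},{"dx":36,"dy":-17.8,"dz":-5,"az":15}]'
python3 - <<'E'
from h import *
import pickle
m=imaging.camera_model("wrist"); im=imaging.snapshot("wrist"); cv2.imwrite("pics/w1.png",im); pickle.dump(m,open("w1.pkl","wb"))
print(np.round(state()["tool_pos"],3))
E
```

```text
[ 0.149 -0.555  0.238]$[0]: bad value
```

View pics/w1.png

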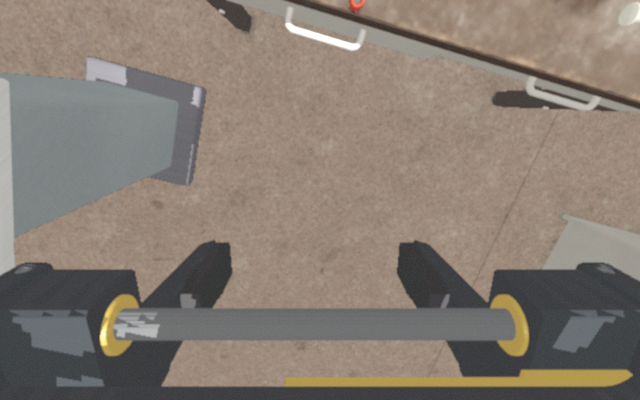

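The call was refused, so the picture only shows the start pose: fingers at the bottom and the bench edge at the top. I'll resend it with all six keys in each row.

```bash
python3 -m pendant '[{"dx":4,"dy":-2,"dz":-2,"ax":0,"ay":0,"az":2},{"dx":9,"dy":-4.5,"dz":-4,"ax":0,"ay":0,"az":5},{"dx":14,"dy":-7,"dz":-5,"ax":0,"ay":0,"az":10},{"dx":18.5,"dy":-9,"dz":-5,"ax":0,"ay":0,"az":15},{"dx":23,"dy":-11.5,"dz":-5,"ax":0,"ay":0,"az":15},{"dx":27.5,"dy":-13.5,"dz":-5,"ax":0,"ay":0,"az":15},{"dx":32,"dy":-16,"dz":-5,"ax":0,"ay":0,"az":15},{"dx":36,"dy":-17.8,"dz":-5,"ax":0,"ay":0,"az":15},{"dx":36,"dy":-17.8,"dz":-5,"ax":0,"ay":0,"az":15},{"dx":36,"dy":-17.8,"dz":-5,"ax":0,"ay":0,"az":15}]'
python3 - <<'E'
from h import *
import pickle
m=imaging.camera_model("wrist"); im=imaging.snapshot("wrist"); cv2.imwrite("pics/w2.png",im); pickle.dump(m,open("w2.pkl","wb"))
print(np.round(state()["tool_pos"],3))
E
```

```text
t: 1.15
tool_pos: [0.4517, -0.2884, 0.2884]
orientation: [-3.141, 0.001, 0.005]
ft_force: [-0.1, 0.1, -0.2]
opening: 0.088
grip_force: 0.0
[ 0.451 -0.29   0.288]
```

View pics/w2.png

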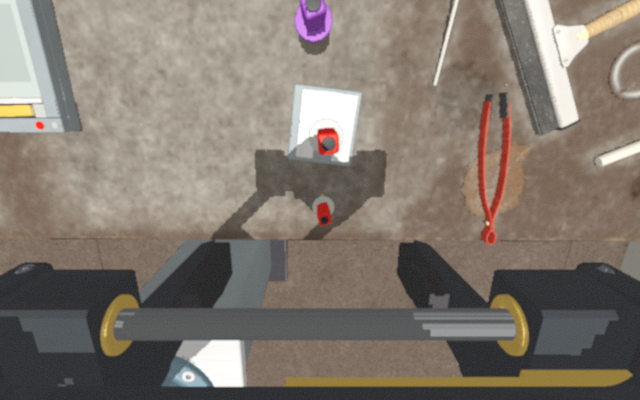

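The wrist view shows the white fork plate at (325,125), yawed a few degrees, with its slot toward the robot. The burnisher handle top is at (328,142), the small red decoy at (324,212) and the purple one at the top. Next I take a second view from further forward.

```bash
python3 -m pendant '[{"dx":3,"dy":0,"dz":0,"ax":0,"ay":0,"az":0},{"dx":6,"dy":0,"dz":0,"ax":0,"ay":0,"az":3},{"dx":6,"dy":0,"dz":1,"ax":0,"ay":0,"az":6},{"dx":6,"dy":0,"dz":2,"ax":0,"ay":0,"az":6},{"dx":6,"dy":0,"dz":3,"ax":0,"ay":0,"az":6},{"dx":6,"dy":0,"dz":3,"ax":0,"ay":0,"az":6},{"dx":6,"dy":0,"dz":3,"ax":0,"ay":0,"az":6},{"dx":6,"dy":0,"dz":3,"ax":0,"ay":0,"az":6},{"dx":6,"dy":0,"dz":3,"ax":0,"ay":0,"az":6},{"dx":6,"dy":0,"dz":3,"ax":0,"ay":0,"az":6}]'
python3 - <<'E'
from h import *
import pickle
m=imaging.camera_model("wrist"); im=imaging.snapshot("wrist"); cv2.imwrite("pics/w3.png",im); pickle.dump(m,open("w3.pkl","wb"))
print(np.round(state()["tool_pos"],3))
V={}
for n in("w2","w3"):
    im=cv2.imread(f"pics/{n}.png"); m=pickle.load(open(n+".pkl","rb")); h=cv2.cvtColor(im,cv2.COLOR_BGR2HSV)
    red=(((h[...,0]<8)|(h[...,0]>172))&(h[...,1]>150)&(h[...,2]>60)).astype(np.uint8)
    N,l,st,c=cv2.connectedComponentsWithStats(red)
    p=proj(m,[.493,-.292,.14]); print(n,"expect",p)
    for i in range(1,N):
        if st[i,4]>40 and np.hypot(*(c[i]-p))<120: print(st[i],c[i])
im=cv2.imread("pics/w3.png");p=proj(m,[.493,-.292,.1]).astype(int)
x0,y0=max(p[0]-100,0),max(p[1]-75,0); print(x0,y0)
cv2.imwrite("pics/w3c.png",cv2.resize(im[y0:y0+150,x0:x0+200],None,fx=4,fy=4,interpolation=cv2.INTER_CUBIC))
E
```

```text
t: 2.2
tool_pos: [0.511, -0.2899, 0.2593]
orientation: [3.141, -0.001, -0.103]
ft_force: [0.3, 0.2, 0.1]
opening: 0.088
grip_force: 0.0
[ 0.511 -0.29   0.259]
w2 expect [317.45813668 139.85454895]
[318 129  20  25 291] [327.03436426 139.99312715]
[318 203  14  23 207] [323.5942029 213.1884058]
w3 expect [317.42909106 209.75766188]
[317 186  24  37 553] [327.33092224 202.6835443 ]
[326 253  15  29 291] [332.13058419 266.50515464]
217 121
```

View pics/w3c.png

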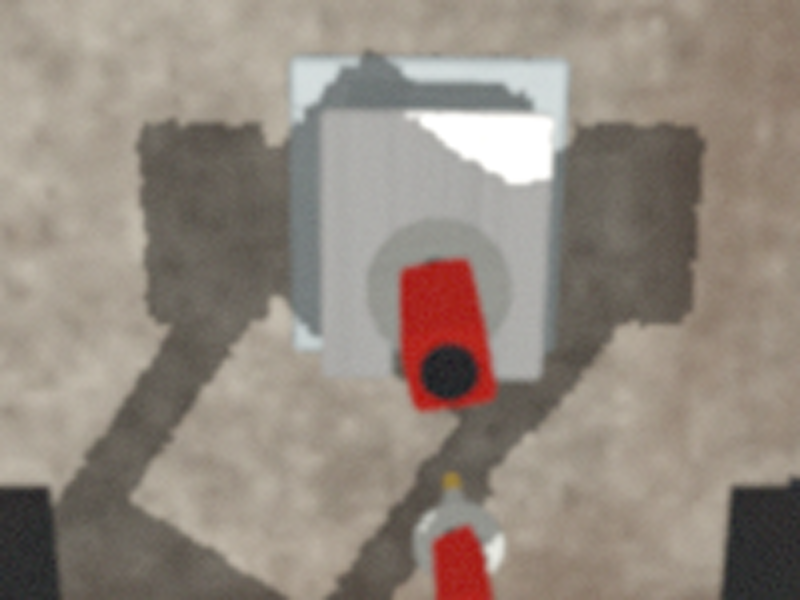

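The crop, aligned with the rest, shows the plate with its front edge at y≈378. The collar is centred at crop (440,285). The handle's black top dot is at (449,372), and the handle sits about 8° CCW relative to the rest.

Run:
```python
from h import *
import pickle
m2=pickle.load(open("w2.pkl","rb"));m3=pickle.load(open("w3.pkl","rb"))
d=[]
for n,m,c,w in(("w2",m2,(327,140),12),("w3",m3,(329,214),12)):
    im=cv2.imread(f"pics/{n}.png"); x,y=c; g=im[y-w:y+w,x-w:x+w]
    k=(g.max(2)<75).astype(np.uint8); N,l,st,ce=cv2.connectedComponentsWithStats(k); i=1+np.argmax(st[1:,4]); q=ce[i]+[x-w,y-w]; print(n,q,st[i]); d.append(ray(m,*q))
T=tri(*d); print("handle top",T)
top=[ray("top",448.5,229.5)]
c=lambda u,v:(217+u/4-.5,121+v/4-.5)
print("collar",onz(m3,*c(440,285),.086))
for p in((322,375),(543,380),(322,110),(553,112)): print("plate",onz(m3,*c(*p),.080))
# plate height by triangulating back corners
for a,b in(((295.5,86),(322,110)),((361,93.5),(553,112))): print(tri(ray(m2,*a),ray(m3,*c(*b))))
s=state();print(s["tool_pos"],s["orientation"])
```

```text
w2 [324.58333333 147.41666667] [ 8 17  5  5 12]
w3 [328.91538462 213.63846154] [  6   6  13  12 130]
handle top (array([ 0.48419708, -0.30065837,  0.12893643]), np.float64(0.0030121611845799886))
collar [ 0.49309216 -0.30234059  0.086     ]
plate [ 0.46864233 -0.26720316  0.08      ]
plate [ 0.46073736 -0.32853503  0.08      ]
plate [ 0.54197005 -0.27610715  0.08      ]
plate [ 0.53518014 -0.33611717  0.08      ]
(array([ 0.54247371, -0.27249054,  0.08196506]), np.float64(0.007508609311160826))
(array([ 0.53563355, -0.33714385,  0.08447976]), np.float64(0.0031010728959078664))
[ 0.51091785 -0.28984722  0.25915715] [ 3.14117243e+00 -5.53049850e-04 -1.03461768e-01]
```

```bash
python3 -m pendant '[{"dx":-1.8,"dy":1.3,"dz":2,"ax":0,"ay":0,"az":-4},{"dx":-1.8,"dy":1.3,"dz":5,"ax":0,"ay":0,"az":-8},{"dx":-1.8,"dy":1.3,"dz":8,"ax":0,"ay":0,"az":-8},{"dx":-1.8,"dy":1.3,"dz":11,"ax":0,"ay":0,"az":-8},{"dx":-1.8,"dy":1.3,"dz":13.5,"ax":0,"ay":0,"az":-8},{"dx":-1.8,"dy":1.3,"dz":15,"ax":0,"ay":0,"az":-8},{"dx":-1.8,"dy":1.3,"dz":16,"ax":0,"ay":0,"az":-8},{"dx":-1.8,"dy":1.3,"dz":16,"ax":0,"ay":0,"az":-8},{"dx":-1.8,"dy":1.3,"dz":16,"ax":0,"ay":0,"az":-8},{"dx":-1.8,"dy":1.3,"dz":16,"ax":0,"ay":0,"az":-8}]'
python3 - <<'E'
from h import *
import pickle
m=imaging.camera_model("wrist"); im=imaging.snapshot("wrist"); cv2.imwrite("pics/w4.png",im); pickle.dump(m,open("w4.pkl","wb"))
h=cv2.cvtColor(im,cv2.COLOR_BGR2HSV)
red=(((h[...,0]<8)|(h[...,0]>172))&(h[...,1]>150)&(h[...,2]>60)).astype(np.uint8)
N,l,st,c=cv2.connectedComponentsWithStats(red)
for i in range(1,N):
    if st[i,4]>200:
        print(st[i],c[i],cv2.minAreaRect(np.argwhere(l==i)[:,::-1].astype(np.float32)))
print(proj(m,[.492,-.3013,.146]))
E
```

```text
t: 3.25
tool_pos: [0.4924, -0.3016, 0.1002]
orientation: [3.14, -0.002, 0.036]
ft_force: [0.0, 0.6, 0.2]
opening: 0.088
grip_force: 0.0
[ 558  165   40  105 1834] [575.42420938 215.54580153] ((575.4107055664062, 215.99349975585938), (19.81985092163086, 109.2889633178711), 13.626995086669922)
[ 594  192   32   74 1349] [610.07412898 228.0874722 ] ((610.284912109375, 227.14715576171875), (21.008892059326172, 74.51399993896484), 10.619654655456543)
[ 288  232   51   76 3090] [313.0184466  271.18349515] ((313.0, 269.5), (75.0, 50.0), 90.0)
[294 341  25  36 826] [306.89104116 358.88135593] ((306.0, 358.5), (35.0, 24.0), 90.0)
[311.95390197 312.90317062]
```

View pics/w4.png

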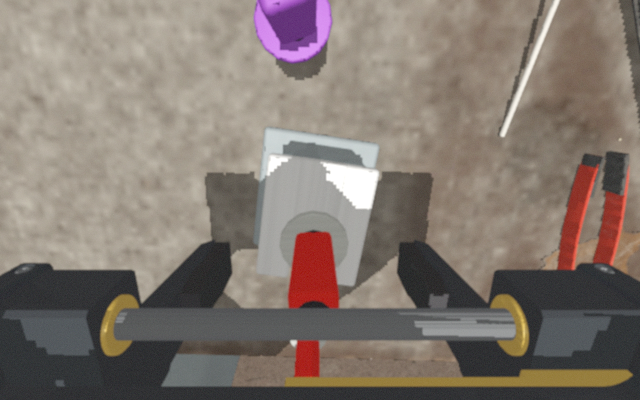

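The handle stands between the fingers, centred at about u=313 with its edges parallel to the pads, so I close the gripper.

```bash
python3 -m pendant '[{"dx":0,"dy":0,"dz":0,"ax":0,"ay":0,"az":0},{"dx":0,"dy":0,"dz":0,"ax":0,"ay":0,"az":0},{"dx":0,"dy":0,"dz":0,"ax":0,"ay":0,"az":0},{"dx":0,"dy":0,"dz":0,"ax":0,"ay":0,"az":0},{"dx":0,"dy":0,"dz":0,"ax":0,"ay":0,"az":0},{"dx":0,"dy":0,"dz":0,"ax":0,"ay":0,"az":0},{"dx":0,"dy":0,"dz":0,"ax":0,"ay":0,"az":0},{"dx":0,"dy":0,"dz":0,"ax":0,"ay":0,"az":0},{"dx":0,"dy":0,"dz":0,"ax":0,"ay":0,"az":0},{"dx":0,"dy":0,"dz":0,"ax":0,"ay":0,"az":0}]' 1
```

```text
t: 4.3
tool_pos: [0.4915, -0.3009, 0.0987]
orientation: [3.141, 0.0, 0.036]
ft_force: [0.3, -1.0, -1.0]
opening: 0.0199
grip_force: 29.7
```

```bash
python3 -m pendant '[{"dx":0,"dy":0,"dz":-2,"ax":0,"ay":0,"az":0},{"dx":0,"dy":0,"dz":-5,"ax":0,"ay":0,"az":0},{"dx":0,"dy":0,"dz":-9,"ax":0,"ay":0,"az":0},{"dx":0,"dy":0,"dz":-13,"ax":0,"ay":0,"az":0},{"dx":0,"dy":-1.5,"dz":-16,"ax":0,"ay":0,"az":0},{"dx":0.5,"dy":-5,"dz":-18,"ax":0,"ay":0,"az":0},{"dx":1,"dy":-9,"dz":-20,"ax":0,"ay":0,"az":0},{"dx":1.5,"dy":-13,"dz":-20,"ax":0,"ay":0,"az":0},{"dx":2,"dy":-17,"dz":-20,"ax":0,"ay":0,"az":0},{"dx":2.5,"dy":-21,"dz":-20,"ax":0,"ay":0,"az":0}]'
python3 -m pendant '[{"dx":0.4,"dy":-4,"dz":0,"ax":0,"ay":0,"az":0},{"dx":0.8,"dy":-8,"dz":0,"ax":0,"ay":0,"az":0},{"dx":1.2,"dy":-12,"dz":0,"ax":0,"ay":0,"az":0},{"dx":1.6,"dy":-15,"dz":0,"ax":0,"ay":0,"az":0},{"dx":1.8,"dy":-17,"dz":0,"ax":0,"ay":0,"az":0},{"dx":1.9,"dy":-18,"dz":0,"ax":0,"ay":0,"az":0},{"dx":1.9,"dy":-18,"dz":0,"ax":0,"ay":0,"az":0},{"dx":1.9,"dy":-18,"dz":0,"ax":0,"ay":0,"az":0},{"dx":1.9,"dy":-18,"dz":0,"ax":0,"ay":0,"az":0},{"dx":1.9,"dy":-18,"dz":0,"ax":0,"ay":0,"az":0}]'
python3 - <<'E'
from h import *
import pickle
m=imaging.camera_model("wrist"); im=imaging.snapshot("wrist"); cv2.imwrite("pics/w5.png",im); pickle.dump(m,open("w5.pkl","wb"))
cv2.imwrite("pics/top5.png",imaging.snapshot("top")); cv2.imwrite("pics/scene5.png",imaging.snapshot("scene"))
E
```

```text
t: 5.3
tool_pos: [0.5087, -0.0885, 0.2987]
orientation: [-3.141, 0.0, 0.036]
ft_force: [0.4, 0.7, -1.6]
opening: 0.02
grip_force: 29.7
t: 6.3
tool_pos: [0.5216, 0.0894, 0.2987]
orientation: [3.141, 0.0, 0.034]
ft_force: [0.3, 0.4, -2.5]
opening: 0.0199
grip_force: 29.7
```

View pics/w5.png

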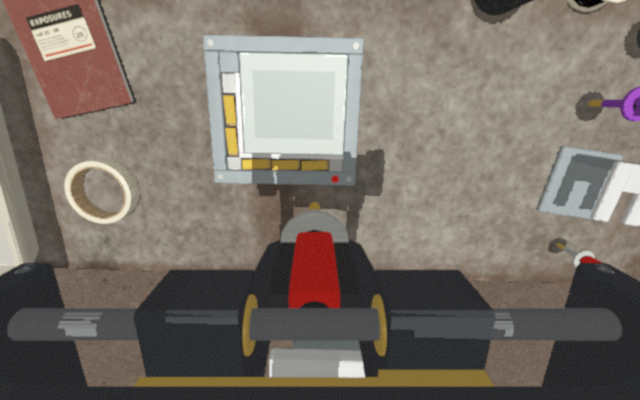

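The wrist view shows the whole frame, with corners at about (207,37), (362,39), (354,185) and (216,184). The red dot is at (335,179), the leaves are yellow, and the held tool's nib tip is at (315,208). I fit the frame pose from the corner contour.

```bash
cat > fr.py <<'E'
from h import *
import pickle
def corners(n):
    im=cv2.imread(f"pics/{n}.png").astype(int); 
    k=((im[...,0]-im[...,2]>4)|(im.min(2)>165)).astype(np.uint8)
    k=cv2.morphologyEx(cv2.morphologyEx(k,cv2.MORPH_CLOSE,np.ones((15,15))),cv2.MORPH_OPEN,np.ones((9,9)))
    N,l,st,c=cv2.connectedComponentsWithStats(k)
    return N,l,st,c
def reddot(n):
    im=cv2.imread(f"pics/{n}.png"); h=cv2.cvtColor(im,cv2.COLOR_BGR2HSV)
    red=(((h[...,0]<8)|(h[...,0]>172))&(h[...,1]>130)).astype(np.uint8)
    N,l,st,c=cv2.connectedComponentsWithStats(red)
    return [(c[i],st[i,4]) for i in range(1,N) if 15<st[i,4]<150]
def leaves(n,lo=30):
    im=cv2.imread(f"pics/{n}.png"); h=cv2.cvtColor(im,cv2.COLOR_BGR2HSV)
    k=((h[...,0]>12)&(h[...,0]<32)&(h[...,1]>120)&(h[...,2]>90)).astype(np.uint8)
    N,l,st,c=cv2.connectedComponentsWithStats(k)
    return [(c[i].round(1),st[i]) for i in range(1,N) if st[i,4]>lo]
E
python3 - <<'E'
from fr import *
m=pickle.load(open("w5.pkl","rb"))
N,l,st,c=corners("w5"); i=l[42,280] ; i=i if i else l[110,360]
print("frame blob",st[i])
cs=[x for x in cv2.findContours((l==i).astype(np.uint8),0,2)[0]]; ct=max(cs,key=cv2.contourArea)
hull=cv2.convexHull(ct); q=cv2.approxPolyDP(hull,8,True)[:,0]; print(q.tolist())
for p in q: print(onz(m,*p,.032).round(4))
print("dot",reddot("w5"),[onz(m,*d[0],.032).round(4) for d in reddot("w5")])
for a,b in leaves("w5"): print(a,b, onz(m,*a,.03).round(4))
E
```

```text
frame blob [  204    35   159   150 20548]
[[204, 36], [361, 38], [353, 183], [216, 181]]
[0.667  0.2255 0.032 ]
[0.6712 0.0377 0.032 ]
[0.4918 0.0344 0.032 ]
[0.4882 0.2224 0.032 ]
dot [(array([334.66666667, 178.66666667]), np.int32(39)), (array([588.82178218, 260.33663366]), np.int32(101))] [array([0.497 , 0.0599, 0.032 ]), array([ 0.3848, -0.3258,  0.032 ])]
[229.3 108.3] [223  95  13  28 296] [0.5847 0.1999 0.03  ]
[594.6 102.5] [589 100  12   6  64] [ 0.6077 -0.2665  0.03  ]
[231.4 140.1] [225 128  13  26 259] [0.5443 0.1992 0.03  ]
[269.6 163.9] [242 159  58  11 538] [0.5141 0.149  0.03  ]
[313.9 164.8] [301 160  27  10 248] [0.5149 0.0889 0.03  ]
[314.2 205.4] [309 202  11   7  61] [0.4568 0.0865 0.03  ]
[247.8 325.4] [242 295  16  61 505] [0.2484 0.1868 0.03  ]
[380.4 325.5] [372 294  15  62 500] [ 0.2555 -0.0273  0.03  ]
[335.2 380.1] [ 135  370  359   17 4167] [0.1392 0.0394 0.03  ]
```

Run:
```python
from fr import *
m=pickle.load(open("w5.pkl","rb"));s=state();t=s["tool_pos"];print(t,s["orientation"])
Rt=R.from_euler("xyz",s["orientation"]).as_matrix()
for d in(.076,.08,.084): print("nib pred",d,proj(m,t+Rt@[0,0,d]))
print("collar pred",proj(m,t+Rt@[0,0,.013]))
T=proj("top",t+Rt@[0,0,.0]);S=proj("scene",t+Rt@[0,0,.084]);print(T,S)
im=cv2.imread("pics/scene5.png");x,y=S.astype(int)
cv2.imwrite("pics/s5c.png",cv2.resize(im[y-80:y+40,x-80:x+80],None,fx=5,fy=5)); print(x-80,y-80)
c=np.array([.5796,.130]);a=.0183;A=np.array([[np.cos(a),-np.sin(a)],[np.sin(a),np.cos(a)]])
for p in((-65,-69),(-65,70),(37,70)): print(c+A@np.array(p)/1000)
```

```text
[0.52158076 0.08983479 0.2987341 ] [ 3.14153038e+00 -2.74955765e-05  3.48966708e-02]
nib pred 0.076 [312.79232868 206.89544926]
nib pred 0.08 [312.81459627 205.18129541]
nib pred 0.084 [312.83616014 203.52131433]
collar pred [312.31260318 243.82459474]
[300.72466597 216.87090126] [288.20011071 175.67919676]
208 95
[0.51587351 0.05982212]
[0.51332996 0.19879885]
[0.61531288 0.20066534]
```

View pics/s5c.png

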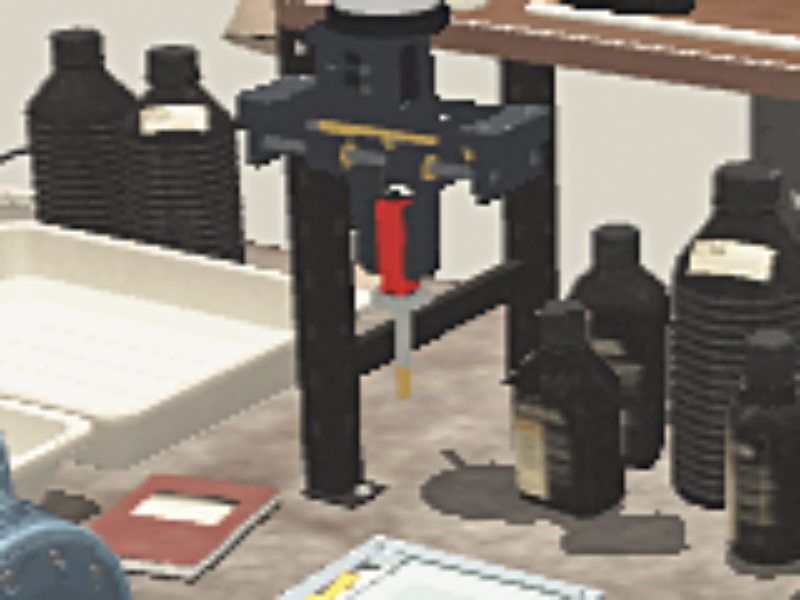

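```bash
python3 -m pendant '[{"dx":-0.7,"dy":3,"dz":2,"ax":0,"ay":0,"az":0},{"dx":-0.7,"dy":3,"dz":5,"ax":0,"ay":0,"az":0},{"dx":-0.7,"dy":3,"dz":8.5,"ax":0,"ay":0,"az":0},{"dx":-0.7,"dy":3,"dz":12,"ax":0,"ay":0,"az":0},{"dx":-0.7,"dy":3,"dz":14.5,"ax":0,"ay":0,"az":0},{"dx":-0.7,"dy":3,"dz":16,"ax":0,"ay":0,"az":0},{"dx":-0.7,"dy":3,"dz":17,"ax":0,"ay":0,"az":0},{"dx":-0.7,"dy":3,"dz":17.4,"ax":0,"ay":0,"az":0},{"dx":-0.7,"dy":3,"dz":17.4,"ax":0,"ay":0,"az":0},{"dx":-0.7,"dy":3,"dz":17.4,"ax":0,"ay":0,"az":0}]'
python3 - <<'E'
from fr import *
m=imaging.camera_model("wrist"); im=imaging.snapshot("wrist"); cv2.imwrite("pics/w6.png",im); pickle.dump(m,open("w6.pkl","wb"))
m5=pickle.load(open("w5.pkl","rb"))
s=state();t=s["tool_pos"];print(t,s["orientation"],s["ft_force"])
Rt=R.from_euler("xyz",s["orientation"]).as_matrix()
print("nib pred",proj(m,t+Rt@[0,0,.084]),"dot pred",proj(m,[.497,.0599,.032]))
for d,a in reddot("w6"): print("dot",d,a,onz(m,*d,.032),tri(ray(m5,334.67,178.67),ray(m,*d)))
for a,b in leaves("w6",60): print(a,b,onz(m,*a,.03).round(4))
c=np.array([.5796,.130]);a=.0183;A=np.array([[np.cos(a),-np.sin(a)],[np.sin(a),np.cos(a)]])
for p in((-65,-41),(-65,-1),(-65,39),(-35,70),(5,70)): print("leaf pred",c+A@np.array(p)/1000)
E
```

```text
t: 7.45
tool_pos: [0.5163, 0.0601, 0.1257]
orientation: [3.141, -0.002, 0.036]
ft_force: [0.5, -1.0, -0.7]
opening: 0.02
grip_force: 29.7
[0.516408   0.06011757 0.1257869 ] [ 3.14128451e+00 -1.94292443e-03  3.59267060e-02] [-1.17825849e-01  9.93514046e-04 -1.63935478e+00]
nib pred [313.38803393 203.45624766] dot pred [312.83507167 222.09891868]
[129.6 105.5] [115  82  29  49 880] [0.5847 0.1995 0.03  ]
[138.  158.9] [124 138  27  46 749] [0.5446 0.1987 0.03  ]
[180.5 197.6] [158 190  46  17 717] [0.5138 0.1684 0.03  ]
[228.7 198.6] [206 190  47  18 698] [0.5144 0.1292 0.03  ]
[277.2 199.4] [254 192  46  17 669] [0.5151 0.0896 0.03  ]
[247.8 325.4] [242 294  16  62 505] [0.3899 0.1173 0.03  ]
[380.4 325.3] [372 294  15  62 496] [ 0.3944 -0.007   0.03  ]
[335.2 380.1] [ 134  370  360   17 4193] [0.3267 0.0316 0.03  ]
leaf pred [0.51536114 0.08781743]
leaf pred [0.51462918 0.12781073]
leaf pred [0.51389722 0.16780404]
leaf pred [0.54332493 0.19934781]
leaf pred [0.58331823 0.20007977]
```

```bash
python3 -m pendant '[{"dx":0,"dy":0,"dz":0.3,"ax":0,"ay":0,"az":0},{"dx":0,"dy":0,"dz":0.6,"ax":0,"ay":0,"az":0},{"dx":0,"dy":0,"dz":0.9,"ax":0,"ay":0,"az":0},{"dx":0,"dy":0,"dz":1.2,"ax":0,"ay":0,"az":0},{"dx":0,"dy":0,"dz":1.4,"ax":0,"ay":0,"az":0},{"dx":0,"dy":0,"dz":1.6,"ax":0,"ay":0,"az":0},{"dx":0,"dy":0,"dz":1.8,"ax":0,"ay":0,"az":0},{"dx":0,"dy":0,"dz":1.9,"ax":0,"ay":0,"az":0},{"dx":0,"dy":0,"dz":2,"ax":0,"ay":0,"az":0},{"dx":0,"dy":0,"dz":2,"ax":0,"ay":0,"az":0}]'
python3 - <<'E'
from h import *
F=[];P=[]
for i in range(4):
    imaging.snapshot("top"); s=state(); F.append(s["ft_force"]);P.append(s["tool_pos"])
print(np.mean(F,0),np.std(F,0),np.mean(P,0))
E
```

```text
t: 8.5
tool_pos: [0.5156, 0.0603, 0.1047]
orientation: [-3.142, -0.0, 0.036]
ft_force: [-1.4, -0.1, 2.2]
opening: 0.0195
grip_force: 29.7
[-0.64578116  0.36507077  1.32395296] [0.3579205  0.25747952 0.41050501] [0.51564141 0.06023289 0.10483596]
```

```bash
python3 -m pendant '[{"dx":0,"dy":-0.4,"dz":-0.05,"ax":0,"ay":0,"az":0},{"dx":0.02,"dy":-1,"dz":-0.1,"ax":0,"ay":0,"az":0},{"dx":0.03,"dy":-1.6,"dz":-0.1,"ax":0,"ay":0,"az":0},{"dx":0.04,"dy":-2.2,"dz":-0.1,"ax":0,"ay":0,"az":0},{"dx":0.05,"dy":-2.8,"dz":-0.1,"ax":0,"ay":0,"az":0},{"dx":0.06,"dy":-3.4,"dz":-0.1,"ax":0,"ay":0,"az":0},{"dx":0.07,"dy":-4,"dz":-0.1,"ax":0,"ay":0,"az":0},{"dx":0.09,"dy":-4.6,"dz":-0.1,"ax":0,"ay":0,"az":0},{"dx":0.1,"dy":-5.2,"dz":-0.1,"ax":0,"ay":0,"az":0},{"dx":0.11,"dy":-5.8,"dz":-0.1,"ax":0,"ay":0,"az":0}]'
```

```text
t: 9.7
tool_pos: [0.5145, 0.1184, 0.1057]
orientation: [3.141, 0.0, 0.036]
ft_force: [0.2, -3.6, 1.3]
opening: 0.0198
grip_force: 29.8
```

```bash
python3 -m pendant '[{"dx":0.01,"dy":-0.6,"dz":0,"ax":0,"ay":0,"az":0},{"dx":0.02,"dy":-1.2,"dz":0,"ax":0,"ay":0,"az":0},{"dx":0.03,"dy":-1.8,"dz":0,"ax":0,"ay":0,"az":0},{"dx":0.04,"dy":-2.4,"dz":0,"ax":0,"ay":0,"az":0},{"dx":0.05,"dy":-3,"dz":0,"ax":0,"ay":0,"az":0},{"dx":0.06,"dy":-3.6,"dz":0,"ax":0,"ay":0,"az":0},{"dx":0.08,"dy":-4.2,"dz":0,"ax":0,"ay":0,"az":0},{"dx":0.09,"dy":-4.8,"dz":0,"ax":0,"ay":0,"az":0},{"dx":0.1,"dy":-5.4,"dz":0,"ax":0,"ay":0,"az":0},{"dx":0.11,"dy":-6,"dz":0,"ax":0,"ay":0,"az":0}]'
```

```text
t: 10.7
tool_pos: [0.5136, 0.1789, 0.1057]
orientation: [-3.141, -0.0, 0.036]
ft_force: [0.0, -2.7, 1.5]
opening: 0.02
grip_force: 29.8
```

```bash
python3 -m pendant '[{"dx":0.01,"dy":-0.6,"dz":0,"ax":0,"ay":0,"az":0},{"dx":0.02,"dy":-1.2,"dz":0,"ax":0,"ay":0,"az":0},{"dx":0.03,"dy":-1.7,"dz":0,"ax":0,"ay":0,"az":0},{"dx":0.04,"dy":-2,"dz":0,"ax":0,"ay":0,"az":0},{"dx":0.3,"dy":-2,"dz":0,"ax":0,"ay":0,"az":0},{"dx":0.8,"dy":-1.99,"dz":0,"ax":0,"ay":0,"az":0},{"dx":1.4,"dy":-1.98,"dz":0,"ax":0,"ay":0,"az":0},{"dx":2,"dy":-1.97,"dz":0,"ax":0,"ay":0,"az":0},{"dx":2.6,"dy":-1.96,"dz":0,"ax":0,"ay":0,"az":0},{"dx":3.2,"dy":-1.94,"dz":0,"ax":0,"ay":0,"az":0}]'
```

```text
t: 11.7
tool_pos: [0.5439, 0.1989, 0.1049]
orientation: [-3.141, 0.003, 0.036]
ft_force: [-1.0, 0.6, 1.3]
opening: 0.0199
grip_force: 30.0
```

```bash
python3 -m pendant '[{"dx":0.6,"dy":0,"dz":0,"ax":0,"ay":0,"az":0},{"dx":1.2,"dy":0,"dz":0,"ax":0,"ay":0,"az":0},{"dx":1.8,"dy":0.01,"dz":0,"ax":0,"ay":0,"az":0},{"dx":2.4,"dy":0.02,"dz":0,"ax":0,"ay":0,"az":0},{"dx":3,"dy":0.03,"dz":0,"ax":0,"ay":0,"az":0},{"dx":3.6,"dy":0.04,"dz":0,"ax":0,"ay":0,"az":0},{"dx":4.2,"dy":0.05,"dz":0,"ax":0,"ay":0,"az":0},{"dx":4.8,"dy":0.06,"dz":0,"ax":0,"ay":0,"az":0},{"dx":5.4,"dy":0.06,"dz":0,"ax":0,"ay":0,"az":0},{"dx":6,"dy":0.07,"dz":0,"ax":0,"ay":0,"az":0}]'
python3 -m pendant '[{"dx":0.5,"dy":0.01,"dz":0,"ax":0,"ay":0,"az":0},{"dx":0.9,"dy":0.02,"dz":0,"ax":0,"ay":0,"az":0},{"dx":1.1,"dy":0.02,"dz":0,"ax":0,"ay":0,"az":0},{"dx":1.1,"dy":0.02,"dz":0,"ax":0,"ay":0,"az":0},{"dx":1.1,"dy":0.02,"dz":-0.3,"ax":0,"ay":0,"az":0},{"dx":1.1,"dy":0.02,"dz":-0.8,"ax":0,"ay":0,"az":0},{"dx":1.1,"dy":0.02,"dz":-2,"ax":0,"ay":0,"az":0},{"dx":1.1,"dy":0.02,"dz":-4,"ax":0,"ay":0,"az":0},{"dx":1.1,"dy":0.02,"dz":-7,"ax":0,"ay":0,"az":0},{"dx":1.1,"dy":0.02,"dz":-10,"ax":0,"ay":0,"az":0}]'
```

```text
t: 12.7
tool_pos: [0.6056, 0.2002, 0.1059]
orientation: [-3.142, -0.001, 0.036]
ft_force: [-2.4, -0.5, 0.9]
opening: 0.0201
grip_force: 30.0
t: 13.7
tool_pos: [0.6155, 0.2004, 0.2072]
orientation: [3.142, 0.0, 0.036]
ft_force: [0.8, -0.5, -1.2]
opening: 0.0199
grip_force: 30.0
```

```bash
python3 -m pendant '[{"dx":-1,"dy":1,"dz":-2,"ax":0,"ay":0,"az":0},{"dx":-2.5,"dy":3,"dz":-4,"ax":0,"ay":0,"az":0},{"dx":-4.5,"dy":5,"dz":-6,"ax":0,"ay":0,"az":0},{"dx":-6.5,"dy":7,"dz":-8,"ax":0,"ay":0,"az":0},{"dx":-8.5,"dy":9,"dz":-9,"ax":0,"ay":0,"az":0},{"dx":-9.8,"dy":10.7,"dz":-9.2,"ax":0,"ay":0,"az":0},{"dx":-9.8,"dy":10.7,"dz":-9.2,"ax":0,"ay":0,"az":0},{"dx":-9.8,"dy":10.7,"dz":-9.2,"ax":0,"ay":0,"az":0},{"dx":-9.8,"dy":10.7,"dz":-9.2,"ax":0,"ay":0,"az":0},{"dx":-9.8,"dy":10.7,"dz":-9.2,"ax":0,"ay":0,"az":0}]'
python3 - <<'E'
from fr import *
m=imaging.camera_model("wrist"); im=imaging.snapshot("wrist"); cv2.imwrite("pics/w7.png",im); pickle.dump(m,open("w7.pkl","wb"))
m5=pickle.load(open("w5.pkl","rb"))
s=state();print(s["tool_pos"])
for a,b in leaves("w7"): print(a,b,onz(m,*a,.026).round(4))
c=np.array([.5796,.130]);a=.0183;A=np.array([[np.cos(a),-np.sin(a)],[np.sin(a),np.cos(a)]])
for h,e in(((-65,-60),(-65,-22)),((-65,-20),(-65,18)),((-65,20),(-65,58)),((-54,70),(-16,70)),((-14,70),(24,70))):
    print([np.round(proj(m,[*(c+A@np.array(p)/1000),z]),1).tolist() for p,z in((h,.026),(e,.026),(e,.034))])
before=cv2.imread("pics/w5.png")
f=lambda i:cv2.resize(i[25:195,195:375],None,fx=2,fy=2)
cv2.imwrite("pics/cmp.png",np.hstack([f(before),f(im)]))
E
```

```text
t: 14.7
tool_pos: [0.522, 0.0906, 0.2974]
orientation: [-3.141, 0.001, 0.037]
ft_force: [0.5, -0.3, -1.5]
opening: 0.0199
grip_force: 30.0
[0.52191917 0.09060119 0.29730752]
[230.8 108.4] [225  94  12  29 283] [0.5846 0.2002 0.026 ]
[596.6 103.5] [591 101  12   6  65] [ 0.6077 -0.2701  0.026 ]
[232.7 138.8] [228 125  11  28 262] [0.5457 0.1994 0.026 ]
[255.5 163.5] [243 159  27  10 255] [0.5135 0.1698 0.026 ]
[285.  164.2] [271 160  28  10 254] [0.514  0.1296 0.026 ]
[313.6 164.8] [300 160  29  10 258] [0.5146 0.0906 0.026 ]
[248.  325.1] [242 294  16  62 505] [0.2465 0.1878 0.026 ]
[380.2 325.2] [371 294  16  62 503] [ 0.2542 -0.027   0.026 ]
[335.  380.1] [ 134  370  360   17 4164] [0.1363 0.0398 0.026 ]
[[329.6, 164.6], [301.7, 164.1], [301.5, 165.2]]
[[300.3, 164.0], [272.4, 163.5], [271.6, 164.7]]
[[270.9, 163.5], [243.0, 163.0], [241.7, 164.2]]
[[233.7, 154.8], [231.9, 126.0], [230.4, 126.5]]
[[231.9, 124.5], [230.0, 93.9], [228.3, 93.8]]
```

Run:
```python
from fr import *
for n in("w5","w6","w7"):
    print(n,[(a.tolist(),b.tolist()) for a,b in leaves(n,4) if 290<a[0]<340 and 190<a[1]<230])
    im=cv2.imread(f"pics/{n}.png"); print(im[198:216:2,314].tolist())
    h=cv2.cvtColor(im,cv2.COLOR_BGR2HSV); red=(((h[...,0]<8)|(h[...,0]>172))&(h[...,1]>150)&(h[...,2]>60)).astype(np.uint8)
    N,l,st,c=cv2.connectedComponentsWithStats(red); i=l[270,314]; print(st[i],c[i])
```

```text
w5 [([314.2, 205.4], [309, 202, 11, 7, 61])]
[[63, 71, 80], [59, 70, 80], [51, 99, 122], [52, 114, 136], [45, 109, 133], [67, 115, 136], [112, 120, 119], [120, 126, 125], [128, 134, 132]]
[ 288  232   53   76 3309] [313.93895437 271.3662738 ]
w6 [([314.0, 205.9], [310, 203, 9, 7, 48])]
[[119, 125, 124], [121, 126, 127], [77, 113, 129], [49, 106, 132], [49, 110, 134], [63, 108, 130], [107, 114, 116], [115, 121, 120], [126, 131, 129]]
[ 288  232   53   76 3310] [313.93867069 271.38247734]
w7 []
[[58, 67, 76], [62, 68, 77], [58, 67, 77], [64, 72, 80], [67, 73, 79], [94, 105, 118], [114, 127, 138], [110, 126, 137], [104, 117, 132]]
[ 288  242   53   66 2615] [314.13537285 273.73269598]
```

The nib is no longer visible, so the tool has probably pitched in the grip. I use my last picture on a composite.

Run:
```python
from fr import *
s=state();t=s["tool_pos"]
sc=imaging.snapshot("scene"); cv2.imwrite("pics/scene8.png",sc)
a=cv2.imread("pics/w7.png"); S=proj("scene",t+[0,0,-.04]).astype(int);print(S)
A=cv2.resize(a[25:325,190:390],(400,600))
def sub(i): return cv2.resize(i[S[1]-30:S[1]+30,S[0]-40:S[0]+40],(400,300),interpolation=cv2.INTER_CUBIC)
cv2.imwrite("pics/cmp2.png",np.hstack([A,np.vstack([sub(cv2.imread("pics/scene5.png")),sub(sc)])]))
```

```text
[287 162]
```

View pics/cmp2.png

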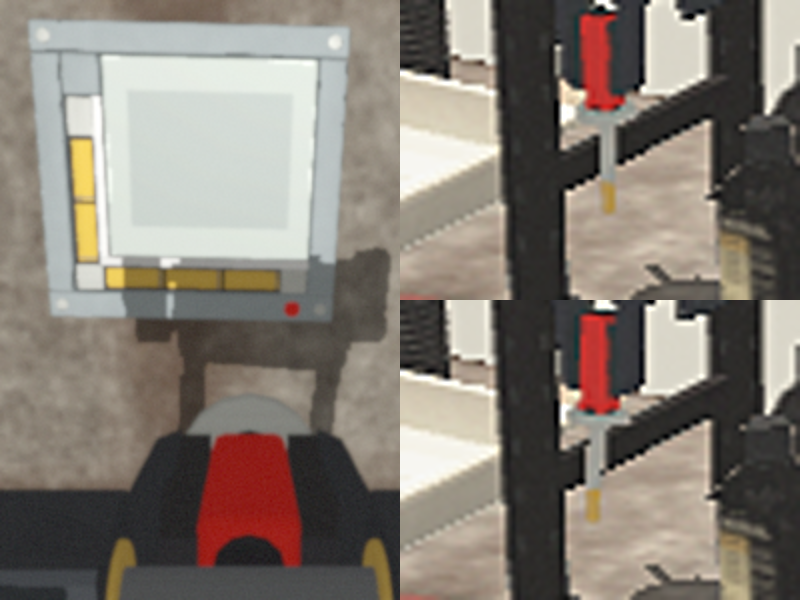

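All five leaves lie flat in the picture. The burnisher's nib has swung toward ‑x in the grip: the scene tip went from crop (608,212) to (593,220). I estimate the pitch so I can level the tool before hanging it.

```bash
cat > tilt.py <<'E'
from fr import *
def brass(n,S):
    im=cv2.imread(f"pics/{n}.png"); h=cv2.cvtColor(im,cv2.COLOR_BGR2HSV)
    k=((h[...,0]>12)&(h[...,0]<32)&(h[...,1]>110)&(h[...,2]>80)).astype(np.uint8)
    N,l,st,c=cv2.connectedComponentsWithStats(k)
    return [(c[i].round(2).tolist(),st[i].tolist()) for i in range(1,N) if np.hypot(*(c[i]-S))<25 and st[i,4]>3]
def model(th,t,Rt,dx=0):
    # burnisher pitched by th about tool y at grasp point; tool z down; +th: nib toward -x
    def P(x,d): # x front offset, d below grasp
        return t+Rt@np.array([dx+x*np.cos(th)-d*np.sin(th),0,-.0187+d*np.cos(th)+x*np.sin(th)])
    return P
E
python3 - <<'E'
from tilt import *
s=state();t=s["tool_pos"];Rt=R.from_euler("xyz",s["orientation"]).as_matrix()
m7=pickle.load(open("w7.pkl","rb"))
for n in("scene5","scene8"): print(n,brass(n,proj("scene",t+[0,0,-.08])))
for deg in(0,3,6,9,12,15):
    P=model(np.radians(deg),t,Rt)
    print(deg,"nib mid scene",proj("scene",P(0,.0987)).round(1),"handle bottom front v",proj(m7,P(.01,.0317)).round(1),"collar front",proj(m7,P(.02,.0317)).round(1),"nib tip wrist",proj(m7,P(0,.1027)).round(1))
a=cv2.imread("pics/w7.png");b=cv2.imread("pics/w5.png")
print(a[214:236:2,314].mean(1).round(),b[204:236:2,314].mean(1).round())
E
```

```text
scene5 [([288.33, 171.08], [287, 169, 3, 6, 12])]
scene8 [([285.38, 172.69], [284, 170, 3, 6, 13])]
0 nib mid scene [288.  174.9] handle bottom front v [313.1 227.4] collar front [313.1 210.4] nib tip wrist [313.5 203.6]
3 nib mid scene [287.1 175.3] handle bottom front v [313.2 229.9] collar front [313.1 212.7] nib tip wrist [313.5 210.2]
6 nib mid scene [286.2 175.8] handle bottom front v [313.2 232.4] collar front [313.1 215. ] nib tip wrist [313.5 216.7]
9 nib mid scene [285.3 176.1] handle bottom front v [313.2 235. ] collar front [313.2 217.5] nib tip wrist [313.5 223.3]
12 nib mid scene [284.4 176.3] handle bottom front v [313.2 237.6] collar front [313.2 220.1] nib tip wrist [313.5 230. ]
15 nib mid scene [283.4 176.5] handle bottom front v [313.2 240.4] collar front [313.2 222.7] nib tip wrist [313.5 236.7]
[118. 119. 126. 131. 121. 128. 131. 134. 127. 129. 132.] [101.  96. 106. 117. 124. 131. 130. 127. 127. 125. 129. 126. 125.  56.
  57.  64.]
```

```bash
python3 -m pendant '[{"dx":0,"dy":1.5,"dz":0,"ax":0,"ay":3,"az":0},{"dx":-0.4,"dy":4.5,"dz":0,"ax":0,"ay":6,"az":0},{"dx":-0.9,"dy":8.5,"dz":0,"ax":0,"ay":9,"az":0},{"dx":-1.3,"dy":13,"dz":0,"ax":0,"ay":10.5,"az":0},{"dx":-1.8,"dy":17.5,"dz":0,"ax":0,"ay":10.5,"az":0},{"dx":-2.2,"dy":22,"dz":0,"ax":0,"ay":10.5,"az":0},{"dx":-2.7,"dy":26.5,"dz":0,"ax":0,"ay":10.5,"az":0},{"dx":-3.2,"dy":31,"dz":0,"ax":0,"ay":10.5,"az":0},{"dx":-3.6,"dy":34.5,"dz":0,"ax":0,"ay":10.5,"az":0},{"dx":-3.8,"dy":37,"dz":0,"ax":0,"ay":10.5,"az":0}]'
python3 - <<'E'
from h import *
s=state();t=s["tool_pos"];print(t,s["orientation"])
Rt=R.from_euler("xyz",s["orientation"]).as_matrix()
g=t-Rt@[0,0,.0187]; print("grasp",g,"Δ cm",100*(Rt.T@(np.array([.4915,-.301,.195])-g)))
print("world-down unit in tool", Rt.T@[0,0,-1])
E
```

```text
t: 15.8
tool_pos: [0.4966, -0.2836, 0.2973]
orientation: [-3.141, -0.183, 0.034]
ft_force: [0.3, 0.1, -1.6]
opening: 0.0197
grip_force: 30.0
[ 0.49661648 -0.28357376  0.29726093] [-3.14138267 -0.18253934  0.0343481 ]
grasp [ 0.49322406 -0.28369426  0.31565025] Δ cm [-2.41801602  1.72611511 11.82214727]
world-down unit in tool [-1.81527308e-01  2.06495913e-04  9.83385882e-01]
```

```bash
python3 -m pendant '[{"dx":0,"dy":1,"dz":1.5,"ax":0,"ay":0,"az":0},{"dx":-0.5,"dy":1.7,"dz":4,"ax":0,"ay":0,"az":0},{"dx":-1.1,"dy":1.7,"dz":6.5,"ax":0,"ay":0,"az":0},{"dx":-1.7,"dy":1.7,"dz":8.5,"ax":0,"ay":0,"az":0},{"dx":-2,"dy":1.7,"dz":9.8,"ax":0,"ay":0,"az":0},{"dx":-2.15,"dy":1.7,"dz":10.3,"ax":0,"ay":0,"az":0},{"dx":-2.15,"dy":1.7,"dz":10.3,"ax":0,"ay":0,"az":0},{"dx":-2.15,"dy":1.7,"dz":10.3,"ax":0,"ay":0,"az":0},{"dx":-2.15,"dy":1.7,"dz":10.3,"ax":0,"ay":0,"az":0},{"dx":-2.15,"dy":1.7,"dz":10.3,"ax":0,"ay":0,"az":0}]'
python3 - <<'E'
from tilt import *
cv2.imwrite("pics/scene9.png",imaging.snapshot("scene"));cv2.imwrite("pics/top9.png",imaging.snapshot("top"))
s=state();t=s["tool_pos"];Rt=R.from_euler("xyz",s["orientation"]).as_matrix();g=t-Rt@[0,0,.0187];print("grasp",g,s["orientation"])
for dx in(-.01,0,.01): print(dx,"nib mid px",proj("scene",g+[dx,0,-.0987]).round(1))
print(brass("scene9",proj("scene",g+[0,0,-.0987])))
print("top nib? offsets",proj("top",g))
im=cv2.imread("pics/scene9.png");h=cv2.cvtColor(im,cv2.COLOR_BGR2HSV)
red=(((h[...,0]<8)|(h[...,0]>172))&(h[...,1]>150)&(h[...,2]>60)).astype(np.uint8)
N,l,st,c=cv2.connectedComponentsWithStats(red)
for i in range(1,N):
    if st[i,4]>20: print("red",st[i],c[i].round(1))
print("handle bottom pred",proj("scene",g+[0,0,-.031]),proj("scene",g+[0,0,.029]))
print("Δ down cm",100*(Rt.T@(np.array([.4915,-.301,.1177])-g)))
E
```

```text
t: 16.8
tool_pos: [0.4958, -0.2986, 0.1936]
orientation: [3.14, -0.185, 0.036]
ft_force: [-0.1, -0.1, -1.2]
opening: 0.0201
grip_force: 30.0
grasp [ 0.4921019  -0.2985849   0.21159381] [ 3.1407257  -0.18402396  0.03603834]
-0.01 nib mid px [394.2 239.3]
0 nib mid px [395.7 237.8]
0.01 nib mid px [397.1 236.4]
[([396.0, 234.5], [395, 232, 3, 6, 18])]
top nib? offsets [457.21431586 230.87515239]
red [375 192  12   8  65] [380.3 196.3]
red [393 196   9  21 135] [396.5 206.6]
red [525 217  16  11 128] [532.3 221.9]
red [378 257   6  15  73] [380.8 264.5]
red [462 286   8  21  31] [465.9 294.6]
red [459 291  21  40 136] [466.6 316.1]
handle bottom pred [396.85263581 216.27675904] [397.95800032 196.41883856]
Δ down cm [-1.78582479  0.231193    9.21844874]
```

```bash
python3 -m pendant '[{"dx":-0.1,"dy":0.2,"dz":0.3,"ax":0,"ay":0,"az":0},{"dx":-0.3,"dy":0.23,"dz":1.2,"ax":0,"ay":0,"az":0},{"dx":-0.5,"dy":0.23,"dz":2.4,"ax":0,"ay":0,"az":0},{"dx":-0.75,"dy":0.23,"dz":3.8,"ax":0,"ay":0,"az":0},{"dx":-1,"dy":0.23,"dz":5.2,"ax":0,"ay":0,"az":0},{"dx":-1.25,"dy":0.23,"dz":6.5,"ax":0,"ay":0,"az":0},{"dx":-1.45,"dy":0.23,"dz":7.6,"ax":0,"ay":0,"az":0},{"dx":-1.6,"dy":0.23,"dz":8.3,"ax":0,"ay":0,"az":0},{"dx":-1.6,"dy":0.23,"dz":8.4,"ax":0,"ay":0,"az":0},{"dx":-1.6,"dy":0.23,"dz":8.4,"ax":0,"ay":0,"az":0}]'
python3 -m pendant '[{"dx":-0.04,"dy":0,"dz":0.2,"ax":0,"ay":0,"az":0},{"dx":-0.07,"dy":0,"dz":0.4,"ax":0,"ay":0,"az":0},{"dx":-0.11,"dy":0,"dz":0.55,"ax":0,"ay":0,"az":0},{"dx":-0.13,"dy":0,"dz":0.65,"ax":0,"ay":0,"az":0},{"dx":-0.14,"dy":0,"dz":0.7,"ax":0,"ay":0,"az":0},{"dx":-0.14,"dy":0,"dz":0.75,"ax":0,"ay":0,"az":0},{"dx":-0.15,"dy":0,"dz":0.8,"ax":0,"ay":0,"az":0},{"dx":-0.15,"dy":0,"dz":0.8,"ax":0,"ay":0,"az":0},{"dx":-0.15,"dy":0,"dz":0.8,"ax":0,"ay":0,"az":0},{"dx":-0.15,"dy":0,"dz":0.8,"ax":0,"ay":0,"az":0}]'
python3 - <<'E'
from tilt import *
s=state();t=s["tool_pos"];Rt=R.from_euler("xyz",s["orientation"]).as_matrix();g=t-Rt@[0,0,.0187];print("grasp",g,s["orientation"],s["ft_force"],s["ft_torque"])
E
```

```text
t: 17.9
tool_pos: [0.4951, -0.3006, 0.107]
orientation: [3.142, -0.183, 0.036]
ft_force: [0.6, 0.4, -1.4]
opening: 0.0197
grip_force: 30.0
t: 18.9
tool_pos: [0.495, -0.3006, 0.0992]
orientation: [3.141, -0.183, 0.036]
ft_force: [-1.7, 2.4, 4.8]
opening: 0.0202
grip_force: 30.0
grasp [ 0.49159805 -0.30070364  0.11762606] [ 3.14141134 -0.18346088  0.03604992] [-1.72023192  2.3764289   4.79389319] [0.31055986 0.45964247 0.02636009]
```

```bash
python3 -m pendant '[{"dx":0,"dy":0,"dz":0,"ax":0,"ay":0,"az":0},{"dx":0,"dy":0,"dz":0,"ax":0,"ay":0,"az":0},{"dx":0,"dy":0,"dz":0,"ax":0,"ay":0,"az":0},{"dx":0,"dy":0,"dz":0,"ax":0,"ay":0,"az":0},{"dx":0,"dy":0,"dz":0,"ax":0,"ay":0,"az":0},{"dx":0,"dy":0,"dz":0,"ax":0,"ay":0,"az":0},{"dx":0,"dy":0,"dz":0,"ax":0,"ay":0,"az":0},{"dx":0,"dy":0,"dz":0,"ax":0,"ay":0,"az":0},{"dx":0,"dy":0,"dz":0,"ax":0,"ay":0,"az":0},{"dx":0,"dy":0,"dz":0,"ax":0,"ay":0,"az":0}]' -1
python3 -m pendant '[{"dx":0,"dy":0,"dz":-1,"ax":0,"ay":0,"az":0},{"dx":0,"dy":0,"dz":-3,"ax":0,"ay":0,"az":0},{"dx":0,"dy":0,"dz":-6,"ax":0,"ay":0,"az":0},{"dx":0,"dy":0,"dz":-10,"ax":0,"ay":0,"az":0},{"dx":0.5,"dy":0,"dz":-13,"ax":0,"ay":-5,"az":0},{"dx":2,"dy":0,"dz":-15.5,"ax":0,"ay":-10.5,"az":0},{"dx":4,"dy":0,"dz":-16,"ax":0,"ay":-10.5,"az":4},{"dx":4.8,"dy":0,"dz":-16,"ax":0,"ay":-10.5,"az":8},{"dx":4.8,"dy":0,"dz":-16,"ax":0,"ay":-10.5,"az":8},{"dx":4.8,"dy":0,"dz":-16,"ax":0,"ay":-10.5,"az":8}]'
python3 - <<'E'
from tilt import *
m=imaging.camera_model("wrist");im=imaging.snapshot("wrist");cv2.imwrite("pics/w10.png",im)
cv2.imwrite("pics/scene10.png",imaging.snapshot("scene"))
print(state()["tool_pos"],state()["orientation"])
print("pred handle top",proj(m,[.4915,-.301,.146]),"bottom",proj(m,[.4915,-.301,.086]))
h=cv2.cvtColor(im,cv2.COLOR_BGR2HSV)
red=(((h[...,0]<8)|(h[...,0]>172))&(h[...,1]>150)&(h[...,2]>60)).astype(np.uint8)
N,l,st,c=cv2.connectedComponentsWithStats(red)
for i in range(1,N):
    if st[i,4]>80: print("red",st[i],c[i].round(1))
p=proj(m,[.4915,-.301,.146]).astype(int)
q=im[p[1]-14:p[1]+15,p[0]-14:p[0]+15]; k=(q.max(2)<75).astype(np.uint8); N,l,st,c=cv2.connectedComponentsWithStats(k)
for i in range(1,N):
    if st[i,4]>20: d=c[i]+p-14; print("dot",d,st[i],onz(m,*d,.146))
def redsc(n):
    im=cv2.imread(f"pics/{n}.png");h=cv2.cvtColor(im,cv2.COLOR_BGR2HSV)
    r=(((h[...,0]<8)|(h[...,0]>172))&(h[...,1]>150)&(h[...,2]>60)).astype(np.uint8)
    N,l,st,c=cv2.connectedComponentsWithStats(r)
    print(n,[(st[i].tolist(),c[i].round(1).tolist()) for i in range(1,N) if st[i,4]>20 and 370<c[i][0]<420])
redsc("scene0");redsc("scene10")
for n in("scene0","scene10"): print(brass(n,proj("scene",[.4915,-.301,.02])))
print(proj("scene",[.4915,-.301,.146]),proj("scene",[.4915,-.301,.086]))
E
```

```text
t: 19.9
tool_pos: [0.4949, -0.3006, 0.0989]
orientation: [3.142, -0.183, 0.036]
ft_force: [0.0, 1.1, 0.2]
opening: 0.0879
grip_force: 0.0
t: 20.9
tool_pos: [0.5125, -0.2997, 0.2649]
orientation: [-3.129, 0.002, -0.101]
ft_force: [0.4, -0.1, 0.1]
opening: 0.0882
grip_force: 0.0
[ 0.51215459 -0.29975803  0.26463021] [-3.12853026e+00  2.05035636e-03 -1.02013726e-01]
pred handle top [318.54739391 212.84107268] bottom [318.52462784 193.68867385]
red [ 480  133   33  137 1503] [497.  200.6]
red [309 188  22  36 524] [318.8 203.7]
red [319 253  15  28 277] [325.8 265.4]
dot [319.07258065 215.08064516] [  9  11  13  13 124] [ 0.48929093 -0.30126512  0.146     ]
scene0 [([375, 192, 13, 8, 72], [381.1, 195.9]), ([393, 226, 9, 21, 110], [395.8, 235.4]), ([378, 257, 6, 15, 68], [380.9, 264.1])]
scene10 [([375, 192, 13, 8, 90], [381.2, 195.6]), ([392, 227, 9, 20, 149], [396.3, 236.4]), ([378, 257, 6, 15, 77], [380.6, 264.2])]
[([394.94, 263.35], [394, 261, 3, 6, 17]), ([379.67, 284.83], [379, 283, 2, 4, 6])]
[([394.62, 263.31], [394, 261, 3, 6, 13]), ([379.67, 284.83], [379, 283, 2, 4, 6])]
[396.93552301 227.68949348] [395.87740814 246.47234564]
```

```bash
python3 -c "
from cell import env
print(env.job_done())"
```

```text
the job is handed in; nothing more can be done
None
```

I drew the burnisher along the seam in one stroke and the camera shows all five leaves flat; it is back in its rest, upright on its collar within about 1–2 mm of where it hung, and the job was handed in at about 21 s.

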